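# Seat a six-blade plug in its slotted dock and bolt it down

## Robot

A 6-joint arm with a two-finger parallel gripper is mounted at the origin on a cart in front of the work surface, level with it; the furniture and walls round the work are solid. World frame = base frame: x ahead of the robot, y to its left, z up, the work surface at z = 0. Lengths are in m, angles in rad, forces in N, time in s.
With the tool pointing down it reaches from about 0.25 to 0.725 m from the base axis. Payload 4 kg.
Tool frame: the origin (TCP) lies between the finger pads; the fingertips stand 8 mm ahead of it and the grasp point (between the pads) lies 11 mm behind it (bot.tip_reach is the distance from the TCP to the fingertips, in m); z points along the fingers, y is the line along which they close (so a half turn about z gives the same grasp; the last joint's range is limited). The gripper opens to 85 mm and grips with 20 to 120 N. Pads are 22 mm wide; open, the fingers measure 114 mm over their backs; the gripper's body (76 mm by 85 mm) begins 54 mm behind the grasp point. The pads swing forward as they close: fully open they stand 13 mm farther back than shut.
Start: joints at [-1.167, 0.241, 0.005, 1.335, 0, 1.571], TCP at [0.196, -0.46, 0.239] pointing down, gripper open.
Joint ranges: [-2.72, 2.72], [-1.05, 1.87], [-1.09, 1.28], [-1.99, 2.15], [-1.42, 1.44], [-3.14, 3.14]. Speed limits (rad/s): [2.79, 2.79, 3.14, 3.14, 3.14, 3.14].

## Interface

Orientations are given as a unit quaternion [x, y, z, w].
In Python, from workcell import bot gives the robot as it stands.
- The arm moves only by the tool move_arm, never from a script. Its argument "deltas" is a list of rows, each a list of 7 numbers: the opening, from 0 (shut) to 1 (fully open), then the shift along the tool's x, y, z in mm, then the turn, a rotation vector about the tool's x, y, z in degrees. In form: [[gripper, tx, ty, tz, ax, ay, az], ...]. A call has 1 to 10 rows; each row shifts and turns the commanded pose from where the row before left it, along the tool's axes as they then stand; what a row does not reach is not made up. A row lasts 1/12 s, in which the tool goes at most 41.7 mm and 7.16 degrees, less where a joint would pass 70% of its speed; a pose out of reach is approached as far as the arm can. A call is refused whole if a number of a shift passes 41.7 or a number of a turn 7.16, either way. A call with a gripper value outside its range is refused whole. The fingers move at their own pace and stop on an object; the grip force is fixed at half the most. Time passes only in rows, so rows that do not move let the fingers close. It gives the time, the measured TCP pose, the force, the opening and the grip force at its end, in the units of the state.
- bot.get_obs(): the state, without advancing time (a new reading comes with each control period).
- bot.camera(name): name is "scene" or "top" or "wrist"; returns the picture (420x560x3 uint8, blue, green, red); there is no depth.
- bot.calibration(name): a dict with "K" (3x3 intrinsics, pixels), "dist_coeffs" ([k1, k2, p1, p2, k3] as OpenCV has them; the pictures are not rectified), "position" and "orientation" of the camera in the world. Camera axes: x right, y down, z forward; pixel columns grow to the right and rows downward; lengths in m; the calibration is good to about 2 mm. A picture is of the moment at which its call begins: read the wrist's pose just before it. calibration takes no time and is no camera call; for the wrist camera it gives the pose at the moment of the call.
- bot.job_done(): hands the job in; it is judged then, once.
Trained networks look in the newest picture that a camera, given by its name, has taken for a name from the list of things; names that differ only in an ending like _2 or _b are one class to them, and where a whole thing is asked for, a point or a joint stands for the part that bears it (a point fixed in the world has none). Each returns a list of dicts, best first, with "conf" (0 to 1); they miss things now and then, are a little off and sometimes report something else, mostly with a low value. They report only what shows in the picture. A call takes as long as a camera call.
- bot.outline_of(query, camera): "pixels" (420x560 bool, what is visible of it) and "rect" ([left, top, width, height] in pixels, round what is visible of it).
The state is a dict: "clock": time; "joint_pos": joint angles; "joint_vel": joint speeds; "tau": joint torques, N m; "eef_pos": TCP position; "tool_rot": TCP orientation; "ft_force": force on the tool from outside, world axes, zero at the start; "ft_torque": the same for the moment, N m; "grip_width": finger opening in m; "grasp_force": force on a finger pad.
Only numpy, scipy, OpenCV 4.12 (cv2) and the standard library are available. Lean on these libraries where they do the work, as an engineer would, in place of code of your own. Each camera call takes 0.05 s, during which the arm holds its last target. There are 200 camera calls.

## Task

Pick up the white six-blade plug and set it into the slotted block of the metal dock so that every blade is in its own slot and the plug sits down flush; the slotted block is not exactly in the middle of its frame, so feel for the slots with a light touch and never force the blades against it. Then let go of the plug and push the dock's sliding lock bolt all the way in, over the end of the seated plug. Leave the other things on the table where they are.

Things in the scene. Friction and masses are not known exactly. Their poses are not given: they have to be found in the camera images.
- plug: White plug, 80 to 170 g, standing on its six steel blades. Origin at the centre of the blade tips, z up, y along the row. Blades 20 (x) by 3 (y) mm, 14 mm long (z 0 to 14), at y = -27.5 to 27.5 mm, pitch 11 mm. Above them a flat ledge 34 (x) by 80 (y) mm, z 14 to 20 mm. Same after a half turn about z: either way round goes in.
- plug_grip (a point): Middle of the plug's grip rib, 42 mm above the blade tips. The rib is 18 mm thick (x), 38 mm long (y), from z = 20 (the ledge's top) to 56 mm above the blade tips; grip it across x. Axes as the plug.
- plug_seat (a point): Centre of the underside of the plug's ledge, 14 mm above the blade tips; this face lands on the slotted block when the plug is fully in. Axes as the plug.
- dock: Fixed aluminium dock, base plate 60 (x) by 165 (y) mm. Origin on the table under the middle of its low frame (18 mm high, inside 98 mm along y), y along the row of slots, z up. The frame holds a grey plastic slotted block. At the -y end, y = -50 to -101 mm, stands the 40 mm wide bolt guide. Pressing the plug on the dock with more than 60 N, its contacts summed, counts as damage.
- frame_top (a point): Point over the dock's origin, level with the slotted block's top (z = 30 mm). The block (36 by 82 mm) has six slots 25 (x) by 5 (y) mm, 18 mm deep, pitch 11 mm, chamfered 1 mm, on x = 0, symmetric about the block's middle. That middle lies up to 7 mm to either side of this point along y, each time elsewhere and NOT measured; it does not give below 60 N.
- bolt (a joint): Lock bolt, a dark steel tongue sliding to the dock's +y, over the plug: 0 m drawn back (start), 0.022 m fully in at its stop. Friction about 2.5 N; stays where left. Tongue 24 mm wide, z 38 to 42 mm, nose at y = -50 mm when drawn back; it passes 2 mm above the ledge of a seated plug and is blocked by one not seated.
- bolt_fin (a point): Middle of the pushing face of the bolt's upright fin, the face towards the dock's -y (moves with the bolt; 57 mm above the table, y = -83 mm in the dock when drawn back). Fin 24 mm wide (x), 8 mm thick (y), z 41 to 65 mm; push it to the dock's +y. Axes as the dock.
- laptop: Fixed open laptop behind the work, an obstacle. Keyboard part 24 mm high over x = 0.60 to 0.98, y = -0.25 to 0.02 m in the world. Its open screen stands on edge along x from x = 0.58 to 0.98 m, between y = 0.0 and 0.09 m, up to z = 0.27 m: pass in front of it, near the table's front edge, with the gripper.
- cutters: Bystander: side cutters with orange handles, 46x112x12 mm, lying on the table. Origin at the centre of the underside.
- module_led: Bystander: small clear cube module with a lamp, 30x30x27 mm. Origin at the centre of the underside.
- tape_black: Bystander: roll of black tape lying flat, 57x54x19 mm. Origin at the centre of the underside.
- gear_motor: Bystander: yellow gear motor with leads, 22x123x28 mm, lying on the table. Origin at the centre of the underside.

How it is judged:
On the way, in this order (a step that is already met when the one before it is completed fails the run):
1. the plug is fully in its slots and let go while the bolt is still drawn back (z of plug_seat in the frame of dock between 0.0265 and 0.0318 m and x of plug_seat in the frame of dock between -0.004 and 0.004 m and y of plug_seat in the frame of dock between -0.0105 and 0.0105 m and angle between the y axis of plug and the y axis of dock, either way round below 0.06 rad and angle between plug's own z axis and vertical below 0.06 rad and contact force between plug and the fingers below 0.05 N and value of joint bolt below 0.004 m), for 0.2 s.
2. the bolt is pushed in over the plug (z of plug_seat in the frame of dock between 0.0265 and 0.0318 m and x of plug_seat in the frame of dock between -0.004 and 0.004 m and y of plug_seat in the frame of dock between -0.0105 and 0.0105 m and angle between the y axis of plug and the y axis of dock, either way round below 0.06 rad and angle between plug's own z axis and vertical below 0.06 rad and value of joint bolt above 0.017 m), for 0.2 s.
At the end, for the whole second after the job is handed in: The plug stands in the dock with all six blades in the slots, its ledge on the slotted block (underside less than 1.8 mm above the block's top), upright and in line with the dock within 0.06 rad, at rest, and the bolt is in by more than 17 of its 22 mm (all of step 2 and linear speed of plug below 0.01 m/s); the robot touches nothing.
It fails at once if the plug is pressed against the dock with more than 60 N (contact force between plug and dock above 60 N).
It fails at once if the cutters is moved by more than 25 mm (distance of cutters from where it was at the start of the episode above 0.025 m).
It fails at once if the module_led is moved by more than 25 mm (distance of module_led from where it was at the start of the episode above 0.025 m).
It fails at once if the tape_black is moved by more than 25 mm (distance of tape_black from where it was at the start of the episode above 0.025 m).
It fails at once if the gear_motor is moved by more than 25 mm (distance of gear_motor from where it was at the start of the episode above 0.025 m).
It also fails if it takes over 61 s, if anything falls off the work surface, if the arm or the gripper's body presses on something with over 40 N, if the wrist force passes 120 N, or if a joint passes its speed limit or range.

## Working session

There is one attempt and no reset: what is moved stays moved. The work goes in short steps, Python scripts to look and compute and a tool call to move; the robot and the scene stay as the last step left them, time stands still between calls to the robot, and variables do not carry over. Pictures are saved under pics/ and viewed, at most 10 in all, crops included, and the job is handed in when it is done.

Besides the shell and the picture viewer there is one more tool, called after "Call:" as a command line: name --pt "numbers of a row" for each row, then --argument value for the rest. move_arm: Moves the arm, as the interface text tells. Its arguments: {"type":"object","properties":{"deltas":{"type":"array","items":{"type":"array","items":{"type":"number"}}}},"required":["deltas"]}

```bash
mkdir -p pics; cat > h.py <<'E'
import numpy as np, cv2
from scipy.spatial.transform import Rotation as R
from workcell import bot
def ray(cam,uv,c=None):
    c=c or bot.calibration(cam)
    p=cv2.undistortPoints(np.array(uv,float).reshape(-1,1,2),np.array(c["K"]),np.array(c["dist_coeffs"])).reshape(-1,2)
    d=R.from_quat(c["orientation"]).apply(np.c_[p,np.ones(len(p))])
    return np.array(c["position"]),d
def atz(cam,uv,z,c=None):
    o,d=ray(cam,uv,c); return o+d*((z-o[2])/d[:,2])[:,None]
def proj(cam,P,c=None):
    c=c or bot.calibration(cam); Rm=R.from_quat(c["orientation"]).as_matrix().T
    return cv2.projectPoints(np.array(P,float).reshape(-1,1,3),cv2.Rodrigues(Rm)[0],-Rm@np.array(c["position"]),np.array(c["K"]),np.array(c["dist_coeffs"]))[0].reshape(-1,2)
E
python3 - <<'E'
from h import *
np.set_printoptions(precision=4,suppress=True)
o=bot.get_obs();print(o["eef_pos"],o["tool_rot"],o["clock"])
for n in("top","scene"):
    im=bot.camera(n); c=bot.calibration(n);print(n,c["position"],c["orientation"])
    for q in("plug","dock","bolt","cutters","module_led","tape_black","gear_motor"):
        r=bot.outline_of(q,n)
        for x in r[:2]:
            m=x["pixels"]; pts=np.argwhere(m)[:,::-1].astype(np.float32)
            if len(pts)==0: continue
            ra=cv2.minAreaRect(pts); 
            print(n,q,round(x["conf"],2),x["rect"],pts.mean(0),atz(n,pts.mean(0),0.02)[0],ra)
    cv2.imwrite(f"pics/{n}.png",im)
print(bot.get_obs()["clock"])
E
```

```text
[ 0.1962 -0.4592  0.2384] [ 0.9797  0.2005 -0.0002 -0.001 ] 0.0
top [ 0.5329 -0.0225  1.2415] [-0.6972  0.7159 -0.034   0.0162]
top plug 0.6 [153.4, 238.7, 35.5, 18.3] [172.1182 248.5246] [0.5089 0.2164 0.02  ] ((172.00411987304688, 248.5450897216797), (13.39928913116455, 31.053756713867188), 84.80557250976562)
top dock 0.73 [303.5, 228.1, 64.7, 28.0] [334.2444 240.7569] [ 0.5174 -0.1926  0.02  ] ((334.5705871582031, 240.41763305664062), (23.622522354125977, 65.03863525390625), 85.60128784179688)
top bolt 0.68 [348.7, 237.3, 15.2, 7.4] [356.3048 239.0642] [ 0.52  -0.249  0.02 ] ((356.5, 239.5), (11.0, 17.0), 90.0)
top cutters 0.67 [119.0, 198.6, 36.2, 26.3] [135.4865 209.6926] [0.6091 0.3081 0.02  ] ((138.3375701904297, 207.95223999023438), (17.956954956054688, 39.585113525390625), 61.38954162597656)
top tape_black 0.64 [245.8, 218.0, 14.1, 17.2] [253.0971 224.2233] [0.5647 0.0114 0.02  ] ((252.3000030517578, 224.9000244140625), (17.441329956054688, 19.230182647705078), 26.56505012512207)
top gear_motor 0.86 [394.9, 180.6, 12.8, 30.0] [401.1912 193.6654] [ 0.6327 -0.3696  0.02  ] ((4
[... 689 characters left out ...]
 ((168.75001525878906, 307.7500305175781), (21.92030906677246, 48.08325958251953), 45.0)
scene module_led 0.74 [306.3, 259.8, 15.6, 13.6] [313.4746 267.0565] [0.4533 0.0443 0.02  ] ((313.5, 267.0), (14.0, 13.0), 90.0)
scene module_led 0.67 [216.6, 275.9, 43.4, 39.9] [239.3244 294.8628] [0.5119 0.212  0.02  ] ((237.5, 295.5), (25.45584487915039, 39.59797668457031), 45.0)
scene tape_black 0.67 [272.3, 240.5, 25.0, 17.9] [282.0844 249.0475] [0.5522 0.0256 0.02  ] ((282.5, 249.0), (18.0, 23.0), 90.0)
scene gear_motor 0.76 [327.3, 185.8, 26.0, 14.1] [341.1773 191.3547] [ 0.62   -0.3565  0.02  ] ((340.45947265625, 191.74325561523438), (24.49544906616211, 10.192737579345703), 9.462322235107422)
0.8
```

View pics/top.png

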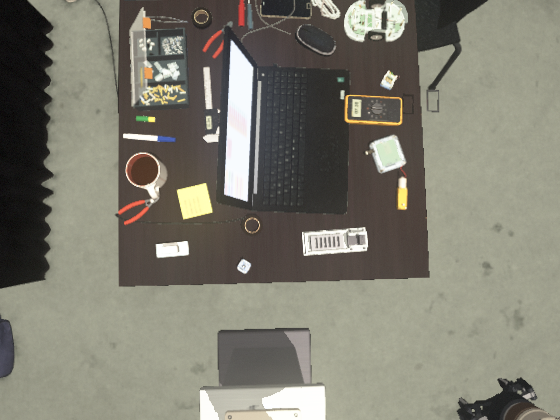

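View pics/scene.png

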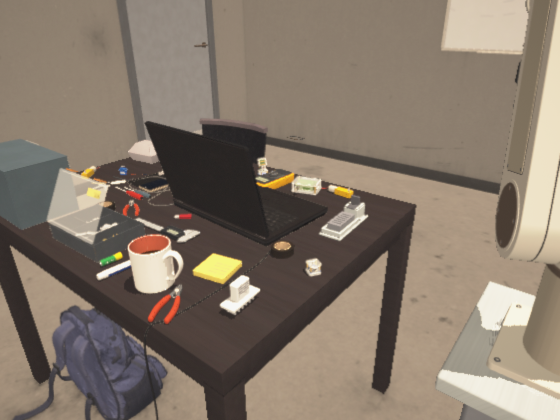

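Call:
move_arm --pt "1 0 0 0 0 0 -6.69" --pt "1 0 0 0 0 0 -6.69" --pt "1 0 0 0 0 0 -6.69" --pt "1 0 0 0 0 0 -6.69" --pt "1 0 0 0 0 0 -6.69" --pt "1 0 0 0 0 0 -6.69" --pt "1 0 0 0 0 0 -6.69" --pt "1 0 0 0 0 0 -6.69" --pt "1 0 0 0 0 0 -6.69" --pt "1 0 0 0 0 0 -6.69"

```text
clock: 1.63
eef_pos: [0.1964, -0.4598, 0.2393]
tool_rot: [0.705, 0.709, -0.0, 0.0]
ft_force: [0.6, 0.8, -0.5]
grip_width: 0.0854
grasp_force: 0.0
```

Call:
move_arm --pt "1 27 25 0 0 0 0" --pt "1 27 25 0 0 0 0" --pt "1 27 25 0 0 0 0" --pt "1 27 25 0 0 0 0" --pt "1 27 25 0 0 0 0" --pt "1 27 25 0 0 0 0" --pt "1 27 25 0 0 0 0" --pt "1 27 25 0 0 0 0" --pt "1 27 25 0 0 0 0" --pt "1 27 25 0 0 0 0"

```text
clock: 2.47
eef_pos: [0.4473, -0.1881, 0.2395]
tool_rot: [0.707, 0.707, 0.0, 0.0]
ft_force: [0.3, -0.8, -0.4]
grip_width: 0.0851
grasp_force: 0.0
```

```bash
cat > look.py <<'E'
import sys
from h import *
np.set_printoptions(precision=4,suppress=True)
o=bot.get_obs();print(o["eef_pos"],R.from_quat(o["tool_rot"]).as_matrix(),o["joint_pos"],o["clock"],o["ft_force"])
c=bot.calibration("wrist");im=bot.camera("wrist")
import json
json.dump({k:np.array(c[k]).tolist() for k in c},open(f"pics/{sys.argv[1]}.json","w"))
for q in sys.argv[2:]:
    for x in bot.outline_of(q,"wrist")[:2]:
        pts=np.argwhere(x["pixels"])[:,::-1].astype(np.float32)
        if len(pts)==0: continue
        ra=cv2.minAreaRect(pts);print(q,round(x["conf"],2),x["rect"],ra,atz("wrist",pts.mean(0),.03,c)[0])
cv2.imwrite(f"pics/{sys.argv[1]}.png",im)
E
python3 look.py w1 dock bolt_fin plug
```

```text
[ 0.4473 -0.1881  0.2395] [[-0.0007  1.      0.0005]
 [ 1.      0.0007 -0.0003]
 [-0.0003  0.0005 -1.    ]] [-0.398   0.2108 -0.0328  1.3266 -0.0001  1.1721] 2.4667 [ 0.2554 -0.8264 -0.3703]
dock 0.63 [314.3, 108.0, 51.0, 144.1] ((339.0, 178.5), (143.0, 52.0), 90.0) [ 0.511  -0.1861  0.03  ]
bolt_fin 0.94 [333.9, 210.3, 25.8, 36.9] ((346.5, 227.5), (37.0, 25.0), 90.0) [ 0.5216 -0.2493  0.03  ]
```

View pics/w1.png

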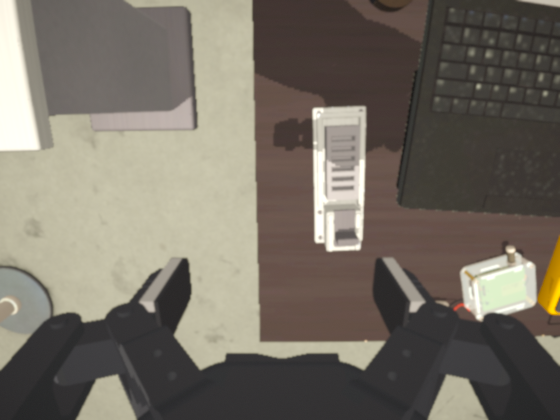

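```bash
python3 - <<'E'
import cv2
im=cv2.imread("pics/w1.png")[100:260,300:380]
cv2.imwrite("pics/w1c.png",cv2.rotate(cv2.resize(im,None,fx=5,fy=5,interpolation=cv2.INTER_CUBIC),cv2.ROTATE_90_CLOCKWISE))
E
```

```text
(no output)
```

View pics/w1c.png

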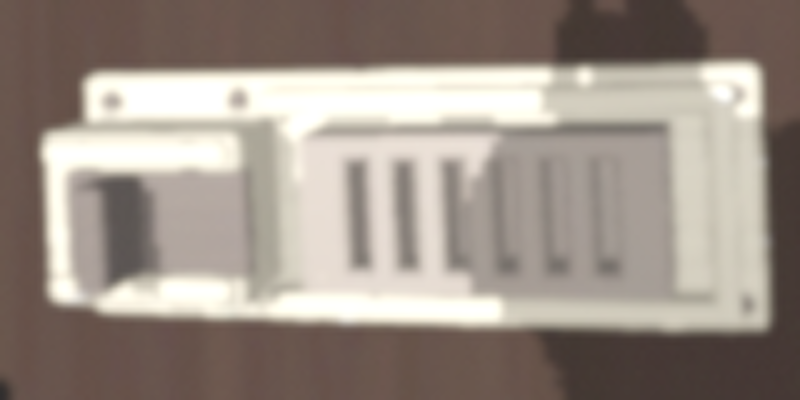

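```bash
python3 - <<'E'
from h import *
import json
np.set_printoptions(precision=4,suppress=True)
c=json.load(open("pics/w1.json"))
f=lambda L:[(300+y/5-.4,260-x/5-.6) for x,y in L]
s=atz("wrist",f([(358,214),(405,214),(455,215),(510,215),(558,215),(607,215)]),.03,c)
print(s,s.mean(0));d=s[-1]-s[0];print(np.degrees(np.arctan2(-d[0],d[1])),np.linalg.norm(d))
b=atz("wrist",f([(85,75),(760,63),(770,330)]),.005,c);print(b,"mid y/x from corners",(b[0]+b[2])/2)
d=b[1]-b[0];print(np.degrees(np.arctan2(-d[0],d[1])),np.linalg.norm(d))
d=b[2]-b[1];print(np.degrees(np.arctan2(d[1],d[0])),np.linalg.norm(d))
print(c["position"])
E
```

```text
[[ 0.5159 -0.1998  0.03  ]
 [ 0.5153 -0.189   0.03  ]
 [ 0.5149 -0.1776  0.03  ]
 [ 0.5142 -0.1654  0.03  ]
 [ 0.5136 -0.1549  0.03  ]
 [ 0.513  -0.1443  0.03  ]] [ 0.5145 -0.1718  0.03  ]
2.9322424325963117 0.05559697195278724
[[ 0.4894 -0.2781  0.005 ]
 [ 0.4816 -0.1125  0.005 ]
 [ 0.5421 -0.1099  0.005 ]] mid y/x from corners [ 0.5158 -0.194   0.005 ]
2.7137571057349446 0.16573837531003696
2.500388025160682 0.06057635543837984
[0.4467379382727698, -0.11347468319801765, 0.37425884274778076]
```

Call:
move_arm --pt "1 41 0 0 0 0 0" --pt "1 41 0 0 0 0 0" --pt "1 41 0 0 0 0 0" --pt "1 41 0 0 0 0 0" --pt "1 41 0 0 0 0 0" --pt "1 41 0 0 0 0 0" --pt "1 41 0 0 0 0 0" --pt "1 33 10 0 0 0 0" --pt "1 0 30 30 0 0 0" --pt "1 0 20 30 0 0 0"

```text
clock: 3.5
eef_pos: [0.5088, 0.1319, 0.1816]
tool_rot: [0.706, 0.708, 0.003, 0.002]
ft_force: [0.3, 0.4, 1.6]
grip_width: 0.0856
grasp_force: 0.0
```

```bash
python3 look.py w2 plug; python3 - <<'E'
import cv2
im=cv2.imread("pics/w2.png")[0:300]
cv2.imwrite("pics/w2c.png",cv2.resize(im,None,fx=1.42,fy=1.42,interpolation=cv2.INTER_CUBIC))
E
```

```text
[0.5088 0.1319 0.1816] [[-0.0032  1.      0.0077]
 [ 1.      0.0031  0.0015]
 [ 0.0015  0.0078 -1.    ]] [ 0.2539  0.3165 -0.0451  1.2013 -0.0005  1.8215] 3.5 [0.2557 0.3642 1.6462]
plug 0.8 [255.7, 50.0, 47.9, 94.0] ((277.720458984375, 94.61842346191406), (91.94095611572266, 38.72700119018555), 87.0262680053711) [0.5063 0.2186 0.03  ]
```

View pics/w2c.png

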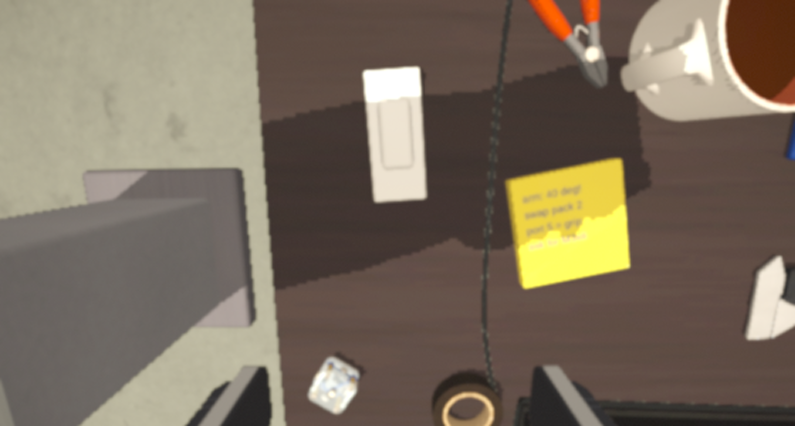

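```bash
python3 - <<'E'
from h import *
import json
np.set_printoptions(precision=4,suppress=True)
c=json.load(open("pics/w2.json"))
f=lambda L:[((x+.5)/1.42-.5,(y+.5)/1.42-.5) for x,y in L]
b=atz("wrist",f([(363,70),(420,66),(426.5,199),(374,202)]),.02,c);print(b,b.mean(0))
u=(b[0]+b[1]-b[2]-b[3])/2;print(np.degrees(np.arctan2(-u[0],u[1])),np.linalg.norm(u),np.linalg.norm((b[1]-b[0]+b[2]-b[3])/2))
# rib top z=.056
r=atz("wrist",f([(379,100),(410,97),(413,166),(385,168)]),.056,c);print(r,r.mean(0))
u=(r[0]+r[1]-r[2]-r[3])/2;print(np.degrees(np.arctan2(-u[0],u[1])),np.linalg.norm(u))
print(c["position"],c["orientation"])
E
```

```text
[[0.4865 0.2564 0.02  ]
 [0.5214 0.2588 0.02  ]
 [0.5268 0.1782 0.02  ]
 [0.4924 0.1762 0.02  ]] [0.5068 0.2174 0.02  ]
4.026152293540759 0.08063851872777988 0.034723934256619245
[[0.4975 0.2351 0.056 ]
 [0.5144 0.2367 0.056 ]
 [0.5164 0.2001 0.056 ]
 [0.5006 0.1989 0.056 ]] [0.5072 0.2177 0.056 ]
4.037089153905357 0.036502227103353414
[0.5070405608189894, 0.20620055021471212, 0.31648142339539637] [0.9892107539549068, 0.0012849471519000724, 0.004344929363222195, 0.14642935074502778]
```

Call:
move_arm --pt "1 29 0.5 0 0 0 0" --pt "1 29 0.5 0 0 0 0" --pt "1 28.5 0 0 0 0 -4" --pt "1 0 0 30 0 0 0" --pt "1 0 0 30 0 0 0" --pt "1 0 0 30 0 0 0" --pt "1 0 0 10 0 0 0" --pt "1 0 0 0 0 0 0" --pt "1 0 0 0 0 0 0"

```text
clock: 4.35
eef_pos: [0.5069, 0.2159, 0.0808]
tool_rot: [0.682, 0.731, 0.0, 0.0]
ft_force: [0.0, 0.3, 0.5]
grip_width: 0.0854
grasp_force: 0.0
```

Call:
move_arm --pt "1 1.5 0 15 0 0 0" --pt "1 0 0 15 0 0 0" --pt "1 0 0 10 0 0 0" --pt "1 0 0 5 0 0 0" --pt "1 0 0 0 0 0 0" --pt "0 0 0 0 0 0 0" --pt "0 0 0 0 0 0 0" --pt "0 0 0 0 0 0 0" --pt "0 0 0 0 0 0 0" --pt "0 0 0 0 0 0 0"

```text
clock: 5.18
eef_pos: [0.5067, 0.2185, 0.0353]
tool_rot: [0.682, 0.732, 0.0, 0.0]
ft_force: [0.6, 0.1, -0.1]
grip_width: 0.0253
grasp_force: 0.0
```

Call:
move_arm --pt "0 0 0 0 0 0 0" --pt "0 0 0 0 0 0 0" --pt "0 0 0 0 0 0 0" --pt "0 0 0 0 0 0 0"

```text
clock: 5.52
eef_pos: [0.5067, 0.2186, 0.0353]
tool_rot: [0.682, 0.732, 0.0, 0.0]
ft_force: [-0.4, 0.2, 3.8]
grip_width: 0.0169
grasp_force: 59.1
```

Call:
move_arm --pt "0 0 0 -10 0 0 0" --pt "0 0 0 -30 0 0 0" --pt "0 0 0 -30 0 0 0" --pt "0 0 -22 0 0 0 0.6" --pt "0 0 -22 0 0 0 0.6" --pt "0 0 0 0 0 0 0"

```text
clock: 6.02
eef_pos: [0.4581, 0.2145, 0.105]
tool_rot: [0.689, 0.725, -0.002, -0.001]
ft_force: [-1.1, -0.7, -1.8]
grip_width: 0.017
grasp_force: 59.0
```

```bash
python3 look.py w3 plug; python3 - <<'E'
import cv2
im=cv2.imread("pics/w3.png")[220:420,180:400]
cv2.imwrite("pics/w3c.png",cv2.resize(im,None,fx=3,fy=3,interpolation=cv2.INTER_CUBIC))
E
```

```text
[0.4581 0.2145 0.105 ] [[-0.0502  0.9987 -0.0048]
 [ 0.9987  0.0502 -0.0015]
 [-0.0013 -0.0048 -1.    ]] [ 0.4376  0.3561 -0.204   1.0156  0.0006  1.9581] 6.0167 [-1.1175 -0.7231 -1.7733]
plug 0.9 [247.4, 183.5, 69.1, 148.7] ((281.5, 256.9999694824219), (66.99998474121094, 149.99996948242188), 0.0) [0.4585 0.1917 0.03  ]
```

View pics/w3c.png

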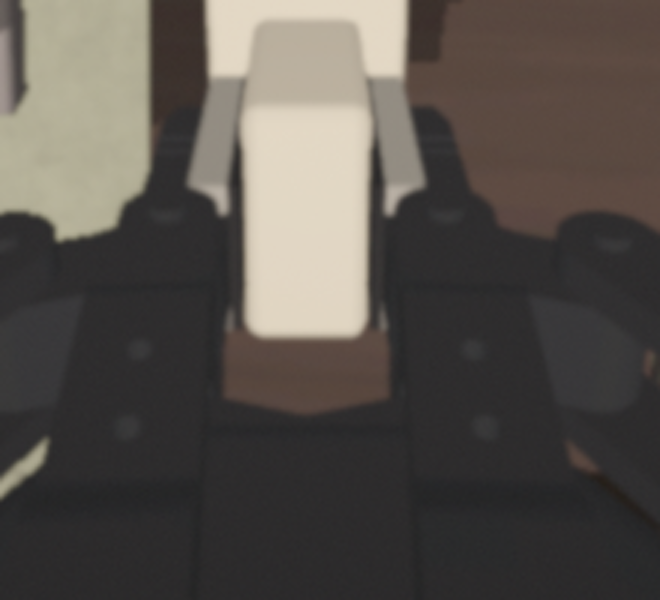

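```bash
python3 - <<'E'
from h import *
import json
np.set_printoptions(precision=4,suppress=True)
c=json.load(open("pics/w3.json"))
T=np.array([.4581,.2145,.105]);ex=np.array([-.0502,.9987]);ey=np.array([.9987,.0502])
for n,uv,z in(("rib far",(282.5,254.8),.1257),("rib near",(282,332.5),.1257),("ledge far",(282,183.2),.0897)):
    p=atz("wrist",uv,z,c)[0]-T; print(n,p[:2]@ex,p[:2]@ey)
# slot centre in w1's tool frame
c=json.load(open("pics/w1.json"));T=np.array([.4473,-.1881])
print(T)
E
```

```text
rib far 0.018465848394148183 0.00010055560620708289
rib near -0.019235389775999978 -6.085701114739357e-05
ledge far 0.039283592598935956 -0.00024224519824832654
[ 0.4473 -0.1881]
```

Call:
move_arm --pt "0 -38 0 0 0 0 0" --pt "0 -40 0 0 0 0 0" --pt "0 -40 0 0 0 0 0" --pt "0 -40 0 0 0 0 0" --pt "0 -40 0 0 0 0 0" --pt "0 -40 0 0 0 0 0" --pt "0 -40 0 0 0 0 0" --pt "0 -40 0 0 0 0 0" --pt "0 -40 5 0 0 0 0" --pt "0 -30 32 0 0 0 0"

```text
clock: 6.95
eef_pos: [0.513, -0.1723, 0.1043]
tool_rot: [0.691, 0.723, -0.002, -0.002]
ft_force: [-0.3, 0.6, -0.6]
grip_width: 0.0169
grasp_force: 59.0
```

Call:
move_arm --pt "0 0 0 0 0 0 0" --pt "0 0 0 0 0 0 0" --pt "0 0 0 0 0 0 0" --pt "0 0 0 0 0 0 0"

```text
clock: 7.28
eef_pos: [0.5164, -0.168, 0.1045]
tool_rot: [0.689, 0.725, -0.0, -0.001]
ft_force: [0.0, 0.7, -1.3]
grip_width: 0.0171
grasp_force: 59.0
```

Call:
move_arm --pt "0 -3.4 -2.1 0 0 0 0" --pt "0 0 0 15 0 0 0" --pt "0 0 0 15 0 0 0" --pt "0 0 0 5 0 0 0" --pt "0 0 0 0 0 0 0" --pt "0 0 0 0 0 0 0" --pt "0 0 0 0 0 0 0"

```text
clock: 7.87
eef_pos: [0.5156, -0.1722, 0.0708]
tool_rot: [0.689, 0.725, 0.0, 0.001]
ft_force: [0.5, -0.0, -0.5]
grip_width: 0.0168
grasp_force: 59.0
```

Call:
move_arm --pt "0 0 0 1 0 0 0" --pt "0 0 0 1 0 0 0" --pt "0 0 0 1 0 0 0" --pt "0 0 0 1 0 0 0" --pt "0 0 0 0.5 0 0 0"

```text
clock: 8.28
eef_pos: [0.515, -0.1723, 0.0653]
tool_rot: [0.689, 0.724, -0.0, -0.0]
ft_force: [0.3, 0.0, -0.8]
grip_width: 0.0167
grasp_force: 59.0
```

Call:
move_arm --pt "0 0.5 0 0.5 0 0 0" --pt "0 0 0 0.5 0 0 0" --pt "0 0 0 0.5 0 0 0" --pt "0 0 0 0 0 0 0"

```text
clock: 8.62
eef_pos: [0.5149, -0.1717, 0.0637]
tool_rot: [0.689, 0.724, -0.0, -0.0]
ft_force: [0.2, -0.7, -0.9]
grip_width: 0.0169
grasp_force: 59.0
```

Call:
move_arm --pt "0 0 0 0.5 0 0 0" --pt "0 0 0 0.5 0 0 0" --pt "0 0 0 0.5 0 0 0" --pt "0 0 0 0.5 0 0 0" --pt "0 0 0 0 0 0 0"

```text
clock: 9.03
eef_pos: [0.5149, -0.1717, 0.0617]
tool_rot: [0.689, 0.724, -0.0, -0.0]
ft_force: [-0.1, 0.5, -1.2]
grip_width: 0.0172
grasp_force: 59.0
```

Call:
move_arm --pt "0 0 0 1 0 0 0" --pt "0 0 0 1 0 0 0" --pt "0 0 0 1 0 0 0" --pt "0 0 0 1 0 0 0" --pt "0 0 0 1 0 0 0" --pt "0 0 0 0 0 0 0"

```text
clock: 9.53
eef_pos: [0.5148, -0.1717, 0.0566]
tool_rot: [0.689, 0.724, -0.0, -0.0]
ft_force: [0.3, 0.2, -0.2]
grip_width: 0.0169
grasp_force: 59.0
```

Call:
move_arm --pt "0 0 0 1 0 0 0" --pt "0 0 0 1 0 0 0" --pt "0 0 0 1 0 0 0" --pt "0 0 0 0.5 0 0 0" --pt "0 0 0 0.5 0 0 0" --pt "0 0 0 0 0 0 0"

```text
clock: 10.03
eef_pos: [0.5149, -0.1717, 0.0527]
tool_rot: [0.689, 0.724, -0.0, -0.0]
ft_force: [0.3, -0.7, -1.2]
grip_width: 0.0172
grasp_force: 59.0
```

Call:
move_arm --pt "0 0 0 0.5 0 0 0" --pt "0 0 0 0.5 0 0 0" --pt "0 0 0 0 0 0 0"

```text
clock: 10.28
eef_pos: [0.515, -0.1717, 0.0518]
tool_rot: [0.689, 0.724, -0.0, -0.0]
ft_force: [-0.1, -0.8, -0.9]
grip_width: 0.017
grasp_force: 59.0
```

Call:
move_arm --pt "0 0 0 0.4 0 0 0" --pt "0 0 0 0 0 0 0"

```text
clock: 10.45
eef_pos: [0.515, -0.1717, 0.0514]
tool_rot: [0.689, 0.724, 0.0, -0.0]
ft_force: [-0.0, -0.9, -1.2]
grip_width: 0.0171
grasp_force: 59.0
```

Call:
move_arm --pt "0 0 0 0.4 0 0 0" --pt "0 0 0 0 0 0 0"

```text
clock: 10.62
eef_pos: [0.515, -0.1717, 0.0513]
tool_rot: [0.689, 0.724, 0.0, 0.0]
ft_force: [-0.7, 0.1, 2.5]
grip_width: 0.0174
grasp_force: 59.5
```

Call:
move_arm --pt "0 0 0 0.3 0 0 0" --pt "0 0 0 0 0 0 0"

```text
clock: 10.78
eef_pos: [0.5151, -0.1718, 0.0513]
tool_rot: [0.689, 0.724, 0.0, 0.0]
ft_force: [-2.4, 1.2, 5.3]
grip_width: 0.0168
grasp_force: 60.0
```

Call:
move_arm --pt "0.6 0 0 0 0 0 0" --pt "0.6 0 0 0 0 0 0" --pt "0.6 0 0 0 0 0 0" --pt "0.6 0 0 0 0 0 0" --pt "0.6 0 0 0 0 0 0" --pt "0.6 0 0 0 0 0 0"

```text
clock: 11.28
eef_pos: [0.515, -0.1717, 0.0506]
tool_rot: [0.689, 0.724, -0.0, -0.0]
ft_force: [-0.1, -0.3, 0.2]
grip_width: 0.0512
grasp_force: 0.0
```

Call:
move_arm --pt "0.6 0 0 -10 0 0 0" --pt "0.6 0 0 -20 0 0 0" --pt "0.6 0 0 -30 0 0 0" --pt "0.6 0 0 -30 0 0 0" --pt "0 0 0 -20 0 0 0" --pt "0 -20 0 -20 0 0 0" --pt "0 -20 0 0 0 0 0" --pt "0 0 0 0 0 0 0" --pt "0 0 0 0 0 0 0" --pt "0 0 0 0 0 0 0"

```text
clock: 12.12
eef_pos: [0.5164, -0.2112, 0.1805]
tool_rot: [0.689, 0.724, -0.0, -0.001]
ft_force: [0.2, -0.0, 0.6]
grip_width: 0.0002
grasp_force: 0.0
```

```bash
python3 look.py w4 plug bolt_fin dock; python3 - <<'E'
import cv2
im=cv2.imread("pics/w4.png")[0:300,180:450]
cv2.imwrite("pics/w4c.png",cv2.resize(im,None,fx=2,fy=2,interpolation=cv2.INTER_CUBIC))
E
```

```text
[ 0.5164 -0.2112  0.1805] [[-0.0493  0.9988 -0.001 ]
 [ 0.9988  0.0493  0.0009]
 [ 0.0009 -0.0009 -1.    ]] [-0.3885  0.3863  0.0538  1.2395  0.0004  1.133 ] 12.1167 [ 0.1676 -0.0324  0.6244]
plug 0.87 [261.2, 105.3, 44.5, 88.5] ((282.0, 149.0), (92.0, 40.0), 90.0) [ 0.5146 -0.1714  0.03  ]
bolt_fin 0.64 [267.3, 208.4, 30.6, 36.4] ((282.0, 225.5), (39.0, 26.0), 90.0) [ 0.518  -0.2454  0.03  ]
dock 0.66 [248.9, 80.0, 62.4, 176.9] ((282.0, 167.5), (173.0, 64.0), 90.0) [ 0.5156 -0.1903  0.03  ]
```

View pics/w4c.png

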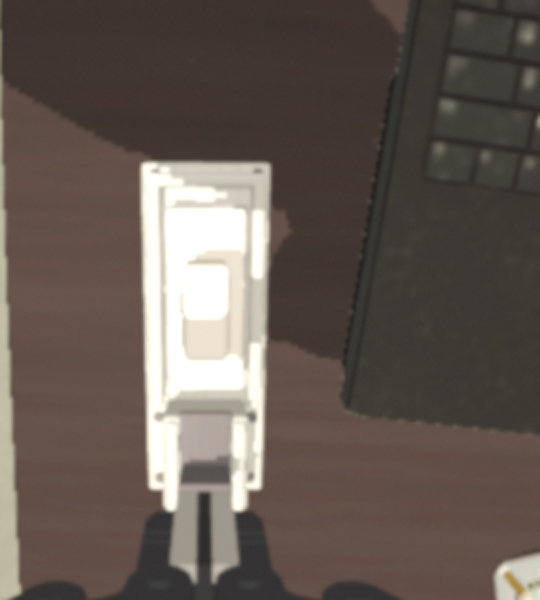

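Call:
move_arm --pt "0 -35 0 0 0 0 0" --pt "0 -32 0 0 0 0 0" --pt "0 0 0 30 0 0 0" --pt "0 0 0 30 0 0 0" --pt "0 0 0 30 0 0 0" --pt "0 0 0 15 0 0 0" --pt "0 0 0 7 0 0 0" --pt "0 0 0 7 0 0 0" --pt "0 0 0 0 0 0 0" --pt "0 0 0 0 0 0 0"

```text
clock: 13.15
eef_pos: [0.521, -0.2787, 0.0626]
tool_rot: [0.689, 0.725, 0.0, 0.001]
ft_force: [-0.4, -0.0, 0.2]
grip_width: -0.0001
grasp_force: 0.0
```

Call:
move_arm --pt "0 2 0 0 0 0 0" --pt "0 2 0 0 0 0 0" --pt "0 2 0 0 0 0 0" --pt "0 2 0 0 0 0 0" --pt "0 0 0 0 0 0 0"

```text
clock: 13.57
eef_pos: [0.5201, -0.2702, 0.0623]
tool_rot: [0.689, 0.725, 0.0, 0.0]
ft_force: [0.2, 0.4, 0.9]
grip_width: 0.0001
grasp_force: 0.0
```

Call:
move_arm --pt "0 1 0 0 0 0 0" --pt "0 1 0 0 0 0 0" --pt "0 1 0 0 0 0 0" --pt "0 1 0 0 0 0 0" --pt "0 1 0 0 0 0 0" --pt "0 1 0 0 0 0 0"

```text
clock: 14.07
eef_pos: [0.5196, -0.2654, 0.0617]
tool_rot: [0.69, 0.724, -0.001, 0.001]
ft_force: [-0.5, -2.7, -0.9]
grip_width: 0.0002
grasp_force: 1.3
```

Call:
move_arm --pt "0 1 0 0 0 0 0" --pt "0 1 0 0 0 0 0" --pt "0 1 0 0 0 0 0" --pt "0 1 0 0 0 0 0" --pt "0 1 0 0 0 0 0" --pt "0 1 0 0 0 0 0"

```text
clock: 14.57
eef_pos: [0.5193, -0.2586, 0.0617]
tool_rot: [0.689, 0.724, -0.0, 0.0]
ft_force: [0.1, -2.4, -1.9]
grip_width: -0.0
grasp_force: 1.3
```

Call:
move_arm --pt "0 1 0 0 0 0 0" --pt "0 1 0 0 0 0 0" --pt "0 1 0 0 0 0 0" --pt "0 1 0 0 0 0 0" --pt "0 1 0 0 0 0 0" --pt "0 1 0 0 0 0 0" --pt "0 1 0 0 0 0 0" --pt "0 1 0 0 0 0 0"

```text
clock: 15.23
eef_pos: [0.5189, -0.2505, 0.0617]
tool_rot: [0.689, 0.724, -0.0, -0.0]
ft_force: [1.3, -2.5, -1.7]
grip_width: -0.0002
grasp_force: 1.3
```

Call:
move_arm --pt "0 1 0 0 0 0 0" --pt "0 1 0 0 0 0 0" --pt "0 1 0 0 0 0 0"

```text
clock: 15.48
eef_pos: [0.5188, -0.2475, 0.0618]
tool_rot: [0.689, 0.724, 0.0, 0.0]
ft_force: [-0.5, -2.7, -1.1]
grip_width: -0.0001
grasp_force: 1.3
```

Call:
move_arm --pt "0 0.7 0 0 0 0 0" --pt "0 0.7 0 0 0 0 0"

```text
clock: 15.65
eef_pos: [0.5187, -0.2462, 0.0617]
tool_rot: [0.689, 0.724, 0.0, 0.0]
ft_force: [0.6, -2.5, -0.5]
grip_width: -0.0001
grasp_force: 1.3
```

Call:
move_arm --pt "0 0.7 0 0 0 0 0" --pt "0 0.7 0 0 0 0 0"

```text
clock: 15.82
eef_pos: [0.5187, -0.2448, 0.0617]
tool_rot: [0.689, 0.724, 0.0, 0.0]
ft_force: [0.4, -2.5, -1.5]
grip_width: -0.0001
grasp_force: 1.3
```

Call:
move_arm --pt "0 0.5 0 0 0 0 0" --pt "0 0.5 0 0 0 0 0"

```text
clock: 15.98
eef_pos: [0.5186, -0.2444, 0.0618]
tool_rot: [0.689, 0.724, -0.001, 0.001]
ft_force: [0.9, -4.8, -2.4]
grip_width: 0.0002
grasp_force: 2.6
```

Call:
move_arm --pt "0 0.4 0 0 0 0 0" --pt "0 0.4 0 0 0 0 0"

```text
clock: 16.15
eef_pos: [0.5186, -0.2444, 0.0618]
tool_rot: [0.69, 0.724, -0.001, 0.001]
ft_force: [-0.4, -7.3, -3.9]
grip_width: -0.0002
grasp_force: 3.5
```

Call:
move_arm --pt "0 -10 0 0 0 0 0" --pt "0 -15 0 0 0 0 0" --pt "0 0 0 -30 0 0 0" --pt "0 0 0 -40 0 0 0" --pt "0 0 0 -40 0 0 0" --pt "0 30 0 0 0 0 0" --pt "0 30 0 0 0 0 0" --pt "0 0 0 0 0 0 0" --pt "0 0 0 0 0 0 0" --pt "0 0 0 0 0 0 0"

```text
clock: 16.98
eef_pos: [0.5169, -0.2086, 0.1717]
tool_rot: [0.689, 0.724, 0.0, -0.0]
ft_force: [0.6, 0.0, 0.2]
grip_width: -0.0001
grasp_force: 0.0
```

```bash
python3 look.py w5 plug bolt_fin; python3 - <<'E'
import cv2
im=cv2.imread("pics/w5.png")[0:300,180:450]
cv2.imwrite("pics/w5c.png",cv2.resize(im,None,fx=2,fy=2,interpolation=cv2.INTER_CUBIC))
E
```

```text
[ 0.5169 -0.2086  0.1717] [[-0.0495  0.9988 -0.    ]
 [ 0.9988  0.0495  0.0002]
 [ 0.0002 -0.     -1.    ]] [-0.3836  0.3901  0.0356  1.2165  0.0002  1.1376] 16.9833 [0.63   0.0405 0.1602]
plug 0.78 [259.9, 105.4, 46.3, 93.6] ((282.0, 152.0), (94.0, 42.0), 90.0) [ 0.5141 -0.1674  0.03  ]
bolt_fin 0.8 [266.1, 186.1, 31.5, 50.0] ((281.02484130859375, 210.62928771972656), (27.21746253967285, 49.35128402709961), 1.6365771293640137) [ 0.5169 -0.2254  0.03  ]
bolt_fin 0.39 [251.4, 82.7, 61.8, 170.4] ((281.5, 169.0), (170.0, 65.0), 90.0) [ 0.5153 -0.1886  0.03  ]
```

View pics/w5c.png

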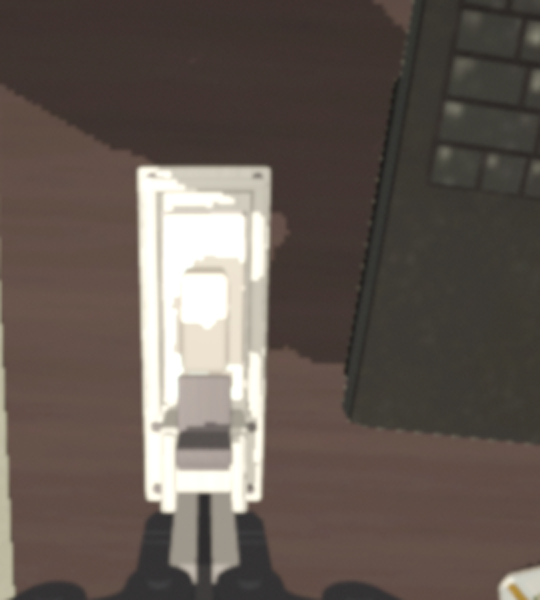

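The picture shows the plug still seated and in line with the dock. The bolt's tongue (crop x 180–230, y 375–430) now lies over the plug's near end.

```bash
python3 -c "
from workcell import bot
print(bot.job_done())"
```

```text
the job is handed in; nothing more can be done
None
```

The plug is seated flush in the dock and released, the bolt is pushed to its stop over the plug's end, and the job is handed in after about 17 s on the robot's clock; no verdict was returned.

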